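Hold the free dust gate open at its mark

ROBOT

A 6-joint arm with a two-finger parallel gripper is mounted at the origin on the work surface. World frame = base frame: x ahead of the robot, y to its left, z up, the work surface at z = 0. Lengths are in m, angles in rad, forces in N, time in s.
With the tool pointing down it reaches from about 0.35 to 0.775 m from the base axis. Payload 7.3 kg.
Tool frame: the origin (TCP) lies at the centre of the arm's flange, where the gripper is bolted on; the fingertips stand 178 mm ahead of it and the grasp point (between the pads) lies 159 mm ahead of it; z points along the fingers, y is the line along which they close (so a half turn about z gives the same grasp; the last joint's range is limited). The gripper opens to 92 mm and grips with 3 to 60 N. Pads are 19 mm wide; open, the fingers measure 130 mm over their backs; the gripper's body (75 mm by 190 mm) begins 47 mm behind the grasp point.
Start: joints at [-1.449, 0.342, 1.524, -0, 1.275, -0.146], TCP at [0.139, -0.506, 0.405] pointing down, gripper open.
Joint ranges: [-2.53, 2.53], [-0.77, 2.02], [0.04, 2.7], [-1, 4.14], [0.28, 2.66], [-3.11, 3.11]. Speed limits (rad/s): [2.57, 2.57, 3.14, 3.14, 3.14, 3.14].

INTERFACE

Orientations are given as [roll, pitch, yaw] about the fixed x, y, z axes, in that order (R = Rz(yaw) Ry(pitch) Rx(roll)).
In Python, from cell import telemetry, vision, ticket gives the robot as it stands.
- The arm moves only by the shell command python3 -m crank 'ROWS' [FORCE]. ROWS is JSON, a list of rows, each a list of 5 numbers: the gripper command: -1 is shut, 1 is fully open, values between are in proportion, then the shift along the tool's x, y, z in mm, then the turn about the tool's z in rad. In form: [[fingers, dx, dy, dz, roll], ...]. A call has 1 to 12 rows; each row is the pose to reach, as a shift and turn from the pose commanded when the call began, along the tool's axes at that moment; what a row does not reach only later rows make up. A row lasts 1/12 s, in which the tool goes at most 41.7 mm and 7.16 degrees, less where a joint would pass 70% of its speed; a pose out of reach is approached as far as the arm can. A call with a gripper value outside its range is refused whole. The fingers move at their own pace and stop on an object; FORCE is the grip in N (left out, the last holds). Time passes only in rows, so rows that repeat a pose let the fingers close. It gives the time, the measured TCP pose, the force, the opening and the grip force at its end, in the units of the state.
- telemetry.observe(): the state, without advancing time (a new reading comes with each control period).
- vision.read_camera(name): name is "scene" or "top" or "wrist"; returns (picture, depth): 420x560x3 uint8, red, green, blue; 420x560 float32, m along the optical axis (not along the pixel's ray), 0 where there is no reading.
- vision.get_calibration(name): a dict with "camera_matrix" (3x3 intrinsics, pixels), "rvec" (rotation vector, rad) and "tvec" (3), from world to camera coordinates, as OpenCV has them. Camera axes: x right, y down, z forward; pixel columns grow to the right and rows downward; lengths in m; the calibration is good to about 2 mm. A picture is of the moment at which its call begins: read the wrist's pose just before it. get_calibration takes no time and is no camera call; for the wrist camera it gives the pose at the moment of the call.
- ticket.hand_in(): hands the job in; it is judged then, once.
The state is a dict: "time": time; "qpos": joint angles; "qvel": joint speeds; "joint_efforts": joint torques, N m; "tool_pos": TCP position; "tool_rot": TCP orientation; "contact_force": force on the tool from outside, world axes, zero at the start; "torque": the same for the moment, N m; "opening": finger opening in m; "grip_force": force on a finger pad.
Only numpy, scipy, OpenCV 4.12 (cv2) and the standard library are available. Lean on these libraries where they do the work, as an engineer would, in place of code of your own. Each camera call takes 0.05 s, during which the arm holds its last target. There are 200 camera calls.

TASK

One of the two spring-return slides of the twin dust gate is jammed inside: find out by pulling on the handles which one slides freely, and let the jammed one go back home. Pull the free slide out until its yellow pointer lines up with the red mark beside it, and finish while still holding it steady there, against its spring, in the gripper. Do not shift the red marks or disturb the other things on the bench.

Things in the scene. Friction and masses are not known exactly. Their poses are not given: they have to be found in the camera images.
- unit: twin dust gate fixed to the bench (placed and turned differently each time): green housing 300 mm wide (y), 52 mm tall, two suction ports in its top, two slides that look alike. Origin on the bench under it; the housing reaches 100 mm to its -x, 115 mm to +x, 150 mm to each side; z up. Both slides pull out along its own -x, towards the robot
- slide_a: left (65 mm to unit +y) slide: steel blade 58 mm wide, origin 38 mm above the bench under its handle post, axes as the unit's. Home: origin 145 mm from the unit's along -x; travel 85 mm. A free slide takes 4 N to start, rising to 10 N at 65 mm, and springs home when let go; the jammed one feels the same for 13 mm, then stops dead. They look alike
- handle_a (a point): middle of the grippable part of slide_a's black handle post, 86 mm above the bench; the post is 20 (x) x 24 (y) mm and upright, from 52 to 109 mm above the bench, standing 45 mm in front of the housing when home
- pointer_a (a point): tip of the yellow pointer bar on slide_a, level with the post's middle in x and reaching 45 mm to its +y side, 47 mm above the bench; moves with the slide
- mark_a (a point): red mark of slide_a: a 6 (x) x 26 (y) x 10 mm red rider on the graduated aluminium rail (24 mm wide, 36 mm high) at the slide's +y side. The point is the middle (in x) of its top edge next to the pointer; axes as the unit's. Set 35 to 65 mm out from the pointer's home place, differently for each slide; stiff, but can be pushed out of place
- slide_b: right (85 mm to unit -y) slide: steel blade 58 mm wide, origin 38 mm above the bench under its handle post, axes as the unit's. Home: origin 145 mm from the unit's along -x; travel 85 mm. A free slide takes 4 N to start, rising to 10 N at 65 mm, and springs home when let go; the jammed one feels the same for 13 mm, then stops dead. They look alike
- handle_b (a point): middle of the grippable part of slide_b's black handle post, 86 mm above the bench; the post is 20 (x) x 24 (y) mm and upright, from 52 to 109 mm above the bench, standing 45 mm in front of the housing when home
- pointer_b (a point): tip of the yellow pointer bar on slide_b, level with the post's middle in x and reaching 45 mm to its +y side, 47 mm above the bench; moves with the slide
- mark_b (a point): red mark of slide_b: a 6 (x) x 26 (y) x 10 mm red rider on the graduated aluminium rail (24 mm wide, 36 mm high) at the slide's +y side. The point is the middle (in x) of its top edge next to the pointer; axes as the unit's. Set 35 to 65 mm out from the pointer's home place, differently for each slide; stiff, but can be pushed out of place
- glue: bystander: yellow glue bottle with an orange cap, 60 mm across, 170 mm tall; origin under its centre, on the bench
- stain: bystander: aluminium finish can, 76 mm across, 100 mm tall; origin under its centre, on the bench
- offcut: bystander: oak offcut 90 x 50 x 19 mm lying on the housing of the twin dust gate; origin under its centre
- tape: bystander: yellow tape measure 70 x 35 x 60 mm; origin under its centre, on the bench
- driver: bystander: screwdriver; origin under its middle, on the bench
- hammer: bystander: hammer; origin under its middle, on the bench
- mug: bystander: blue mug, 80 mm across, 90 mm tall; origin under its centre, on the bench

How it is judged:
By the outcome, as a careful person would: the job done as asked, in the order asked, and still so for the second after the job is handed in, while the arm keeps its last pose, push and grip.
It also fails if it takes over 51 s, if anything falls off the work surface, if the arm or the gripper's body presses on something with over 40 N, if the wrist force passes 120 N, or if a joint passes its speed limit or range.

## Working session

There is one attempt and no reset: what is moved stays moved. The work goes in short steps, Python scripts to look and compute and a shell command to move; the robot and the scene stay as the last step left them, time stands still between calls to the robot, and variables do not carry over. Pictures are saved under pics/ and viewed, at most 10 in all, crops included, and the job is handed in when it is done.

```bash
mkdir -p pics
cat > h.py <<'E'
import numpy as np, cv2
from cell import telemetry, vision, ticket
def shot(n,fn=None):
    c=vision.get_calibration(n); p,d=vision.read_camera(n)
    if fn: cv2.imwrite('pics/'+fn+'.png',p[:,:,::-1])
    np.savez('/tmp/'+n+'.npz',p=p,d=d,K=c['camera_matrix'],r=c['rvec'],t=c['tvec'])
def ld(n): return np.load('/tmp/'+n+'.npz')
def ray(c,u,v):
    R=cv2.Rodrigues(c['r'].astype(float))[0]; t=c['t'].reshape(3)
    return -R.T@t, R.T@np.linalg.inv(c['K'])@np.array([u,v,1.])
def atz(c,u,v,z):
    o,d=ray(c,u,v); return o+d*(z-o[2])/d[2]
def atd(c,u,v):
    o,d=ray(c,u,v); return o+d*c['d'][int(v),int(u)]
def proj(c,P): return cv2.projectPoints(np.array(P,float).reshape(-1,3),c['r'].astype(float),c['t'].astype(float),c['K'],None)[0].reshape(-1,2)
E
python3 - <<'E'
from h import *
shot('top','top1'); shot('scene','scene1')
s=telemetry.observe(); print(s['time'],s['tool_pos'],s['tool_rot'],s['opening'])
E
```

```text
0.1 [ 0.13893045 -0.50618506  0.40413141] [-3.14029828e+00 -2.12035869e-04  2.67769812e-01] 0.0916774014485593
```

View pics/top1.png

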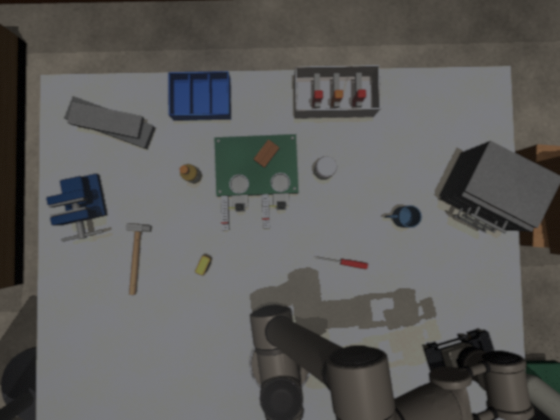

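View pics/scene1.png

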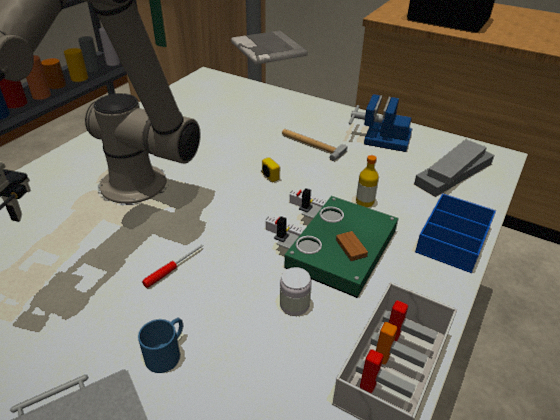

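The top view shows the housing with corners near (215,137), (297,135), (299,193) and (217,196). The black posts are near (240,207) and (281,205), with the rails to their left. I'll enlarge and measure.

Run:
```python
from h import *
c=ld('top')
q=[atz(c,u,v,.052) for u,v in [(215,137),(297,135),(299,193),(217,196)]]
for x in q: print(x.round(4))
for u,v in [(240,207),(281,205)]: print('post',atz(c,u,v,.109).round(4), atd(c,u,v).round(3))
im=cv2.resize(c['p'][185:240,205:305,::-1],None,fx=8,fy=8,interpolation=cv2.INTER_CUBIC)
cv2.imwrite('pics/crop1.png',cv2.convertScaleAbs(im,alpha=1.5))
```

```text
[0.8313 0.2195 0.052 ]
[ 0.8332 -0.0796  0.052 ]
[ 0.621  -0.0825  0.052 ]
[0.6155 0.2146 0.052 ]
post [0.5714 0.1265 0.109 ] [0.572 0.127 0.106]
post [ 0.5757 -0.0157  0.109 ] [ 0.575 -0.016  0.114]
```

View pics/crop1.png

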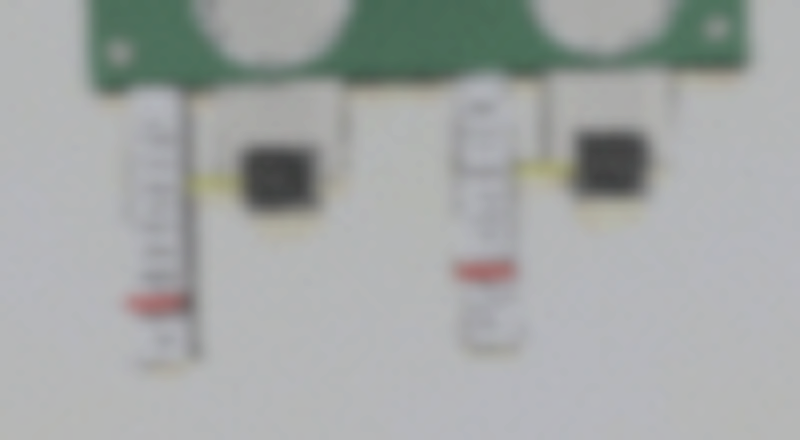

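The crop shows both posts, the yellow pointers and the red riders, A at crop (158,303) and B at (485,271). Yaw is about 0.02. I'll go above B first, since it is closer.

```bash
python3 -m crank '[[0.2,253,-185,27,0.12],[0.2,506,-369,54,0.246],[0.2,506,-369,54,0.246],[0.2,506,-369,54,0.246],[0.2,506,-369,54,0.246],[0.2,506,-369,54,0.246],[0.2,506,-369,54,0.246],[0.2,506,-369,54,0.246],[0.2,506,-369,54,0.246],[0.2,506,-369,54,0.246],[0.2,506,-369,54,0.246],[0.2,506,-369,54,0.246]]' 40
```

```text
time: 1.1
tool_pos: [0.4491, -0.1161, 0.3616]
tool_rot: [3.142, 0.0, 0.022]
contact_force: [1.6, -1.0, 0.1]
opening: 0.0551
grip_force: 0.0
```

```bash
python3 -m crank '[[0.2,83,-98,12,0],[0.2,83,-98,12,0],[0.2,83,-98,12,0],[0.2,83,-98,12,0],[0.2,83,-98,12,0]]'
python3 - <<'E'
from h import *
shot('wrist','w1')
print(telemetry.observe()['tool_pos'])
E
```

```text
time: 1.52
tool_pos: [0.5299, -0.0162, 0.3489]
tool_rot: [-3.141, 0.002, 0.026]
contact_force: [-0.8, -0.8, 0.1]
opening: 0.0552
grip_force: 0.0
[ 0.52919823 -0.017577    0.34913051]
```

View pics/w1.png

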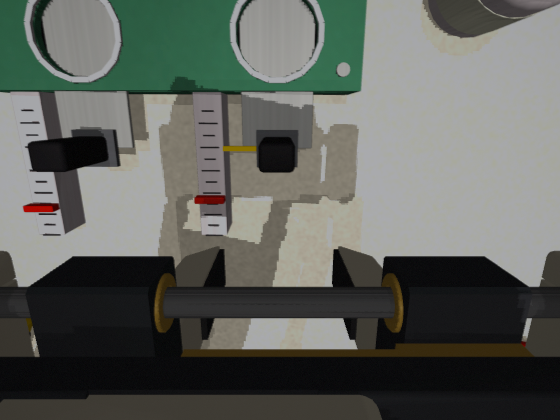

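The wrist view shows post B's top at about (276,155), pointer B's tip at (224,149) and mark B's inner edge at (225,200). Mark A's inner edge is at (58,208), and the housing front edge runs along row 92.

Run:
```python
from h import *
c=ld('wrist')
for n,u,v,z in [('postb top',276,155,.109),('ptrb',224,149,.047),('markb',225,200,.046),('marka',58,208,.046),('edgeL',5,92,.052),('edgeR',361,93,.052)]:
    print(n,atz(c,u,v,z).round(4),atd(c,u,v).round(4))
```

```text
postb top [ 0.5782 -0.0125  0.109 ] [ 0.5783 -0.0125  0.1103]
ptrb [0.5749 0.031  0.047 ] [0.5749 0.031  0.047 ]
markb [0.5312 0.0311 0.046 ] [0.5286 0.0327 0.0359]
marka [0.5202 0.1769 0.046 ] [0.5178 0.1826 0.0376]
edgeL [0.6149 0.1995 0.052 ] [0.617  0.239  0.0008]
edgeR [ 0.6211 -0.0771  0.052 ] [ 6.245e-01 -8.920e-02 -5.000e-04]
```

```bash
python3 -m crank '[[0.2,24,-3,10,0],[0.2,47,-3,30,0],[0.2,47,-3,70,0],[0.2,47,-3,104,0],[0.2,47,-3,104,0],[0.2,47,-3,104,0],[-1,47,-3,104,0],[-1,47,-3,104,0],[-1,47,-3,104,0],[-1,47,-3,104,0],[-1,47,-3,104,0]]' 40
```

```text
time: 2.48
tool_pos: [0.5763, -0.0143, 0.2471]
tool_rot: [3.141, -0.002, 0.022]
contact_force: [0.5, 0.5, 0.3]
opening: 0.0264
grip_force: 0.0
```

```bash
python3 -m crank '[[-1,0,0,0,0],[-1,0,0,0,0],[-1,0,0,0,0],[-1,-3,0,0,0],[-1,-6,0,0,0],[-1,-9,0,0,0],[-1,-12,0,0,0],[-1,-12,0,0,0]]'; python3 -m crank '[[-1,-2,0,0,0],[-1,-4,0,0,0],[-1,-6,0,0,0],[-1,-6,0,0,0]]'
```

```text
time: 3.15
tool_pos: [0.5647, -0.0137, 0.2471]
tool_rot: [-3.141, -0.004, 0.022]
contact_force: [4.0, 4.9, 2.2]
opening: 0.0235
grip_force: 40.0
time: 3.48
tool_pos: [0.5613, -0.0138, 0.2472]
tool_rot: [-3.141, -0.013, 0.022]
contact_force: [18.3, 7.1, -7.8]
opening: 0.0234
grip_force: 40.0
```

B stops dead at about 13 mm: the pull is 18 N where a free slide would need about 5 N. So B is jammed. I'll return it home, release it and rise.

```bash
python3 -m crank '[[-1,5,0,0,0],[-1,10,0,0,0],[-1,15,0,0,0],[-1,18,0,0,0],[-1,18,0,0,0],[0.2,18,0,0,0],[0.2,18,0,0,0],[0.2,18,0,0,0],[0.2,18,0,0,0],[0.2,18,0,-40,0],[0.2,18,0,-80,0],[0.2,18,0,-80,0]]'; python3 -m crank '[[0.2,-15,-40,-10,0],[0.2,-30,-80,-20,0],[0.2,-48,-115,-25,0],[0.2,-48,-148,-25,0],[0.2,-48,-148,-25,0],[0.2,-48,-148,-25,0]]';python3 - <<'E'
from h import *
shot('wrist','w2')
print(telemetry.observe()['tool_pos'])
E
```

```text
time: 4.48
tool_pos: [0.5779, -0.0146, 0.3333]
tool_rot: [3.139, -0.013, 0.022]
contact_force: [2.0, -0.0, 1.7]
opening: 0.0551
grip_force: 0.0
time: 4.98
tool_pos: [0.5245, 0.1341, 0.351]
tool_rot: [3.141, -0.001, 0.025]
contact_force: [-0.1, -0.1, -1.2]
opening: 0.0553
grip_force: 0.0
[0.52484715 0.13293599 0.35079714]
```

View pics/w2.png

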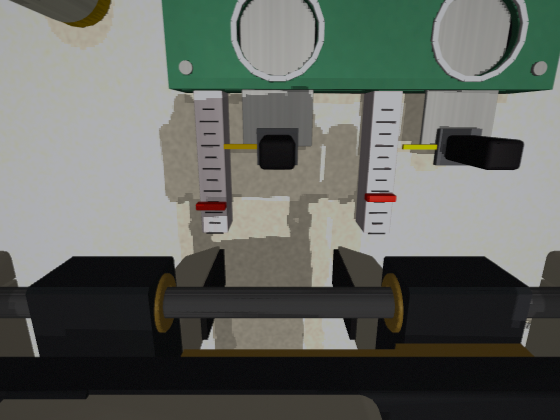

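Slide B is back home, with its pointer at (402,147). For slide A, the post top is at (277,152), the pointer tip at (224,147) and the mark's inner edge at (226,206).

Run:
```python
from h import *
c=ld('wrist'); p=c['p'].astype(int)
print('cam',ray(c,280,210)[0].round(3), ray(c,280,210)[1].round(3))
r,g,b=p[...,0],p[...,1],p[...,2]
red=(r>90)&(g<60)&(b<60); yel=(r>110)&(g>80)&(b<70)
for u in (200,212,222,225): 
    v=np.where(red[190:225,u])[0]+190; print(u,v.min() if len(v) else 0,v.max() if len(v) else 0,[tuple(x) for x in p[200:214,u]] if u==212 else '')
for u in (225,235,245):
    v=np.where(yel[135:160,u])[0]+135; print(u,v,)
for n,u,v,z in [('post',277,152,.109),('ptr',224,147.5,.047),('mark',226,206.5,.046)]:
    print(n,atz(c,u,v,z).round(4))
```

```text
cam [0.598 0.137 0.331] [-0.27  -0.011 -0.963]
200 204 209 
212 204 209 [(np.int64(105), np.int64(98), np.int64(100)), (np.int64(47), np.int64(30), np.int64(30)), (np.int64(68), np.int64(4), np.int64(3)), (np.int64(69), np.int64(4), np.int64(5)), (np.int64(96), np.int64(5), np.int64(1)), (np.int64(106), np.int64(9), np.int64(6)), (np.int64(106), np.int64(12), np.int64(10)), (np.int64(105), np.int64(7), np.int64(3)), (np.int64(104), np.int64(8), np.int64(5)), (np.int64(104), np.int64(6), np.int64(2)), (np.int64(94), np.int64(60), np.int64(60)), (np.int64(83), np.int64(77), np.int64(78)), (np.int64(21), np.int64(21), np.int64(21)), (np.int64(94), np.int64(88), np.int64(89))]
222 204 210 
225 0 0 
225 [144 145 146 147 148]
235 [144 145 146 147 148]
245 [144 145 146 147 148]
post [0.575  0.1372 0.109 ]
ptr [0.5712 0.1815 0.047 ]
mark [0.52   0.1809 0.046 ]
```

```bash
python3 -m crank '[[0.2,24,-2,10,0],[0.2,48,-2,30,0],[0.2,48,-2,70,0],[0.2,48,-2,105,0],[0.2,48,-2,105,0],[0.2,48,-2,105,0],[-1,48,-2,105,0],[-1,48,-2,105,0],[-1,48,-2,105,0],[-1,48,-2,105,0],[-1,48,-2,105,0],[-1,48,-2,105,0]]' 40;  python3 -m crank '[[-1,0,0,0,0],[-1,0,0,0,0],[-1,-4,0,0,0],[-1,-8,0,0,0],[-1,-12,0,0,0],[-1,-15,0,0,0],[-1,-18,0,0,0],[-1,-18,0,0,0]]'
```

```text
time: 6.03
tool_pos: [0.573, 0.1364, 0.2471]
tool_rot: [-3.14, -0.002, 0.022]
contact_force: [-1.4, 5.5, 5.5]
opening: 0.0236
grip_force: 40.0
time: 6.7
tool_pos: [0.5555, 0.136, 0.2471]
tool_rot: [-3.14, -0.005, 0.022]
contact_force: [5.0, 5.3, 2.7]
opening: 0.0236
grip_force: 40.0
```

A is free: 17.5 mm at 5 N. I'll pull it on to near the mark and look.

```bash
python3 -m crank '[[-1,-5,0,0,0],[-1,-10,0,0,0],[-1,-15,0,0,0],[-1,-20,0,0,0],[-1,-25,0,0,0],[-1,-29,0,0,0],[-1,-33,0,0,0],[-1,-33,0,0,0],[-1,-33,0,0,0]]'
python3 - <<'E'
from h import *
shot('wrist'); shot('scene'); shot('top')
print(telemetry.observe()['tool_pos'])
c=ld('wrist'); q=proj(c,[[.52,.181,.046],[.524,.181,.047]]); print(q)
s=ld('scene'); q2=proj(s,[[.52,.181,.046]])[0]; print(q2)
def crop(c,q,w,h,f):
    u,v=q.astype(int); u0=max(0,min(560-2*w,u-w)); v0=max(0,min(420-2*h,v-h)); print(u0,v0)
    return cv2.resize(c['p'][v0:v0+2*h,u0:u0+2*w,::-1],None,fx=f,fy=f,interpolation=cv2.INTER_CUBIC)
A=crop(c,q[0],70,50,5); B=crop(s,q2,25,25,8)
cv2.imwrite('pics/w3.png',np.hstack([cv2.resize(A,(400,286)),cv2.resize(B,(286,286))]) if 0 else np.vstack([cv2.resize(A,(560,400)),cv2.resize(B[100:300],(560,200))]))
E
```

```text
time: 7.45
tool_pos: [0.5233, 0.1353, 0.2471]
tool_rot: [-3.14, -0.006, 0.022]
contact_force: [7.6, 5.9, 1.5]
opening: 0.0237
grip_force: 40.0
[0.52342072 0.13528588 0.24712473]
[[201.60389282 253.13299717]
 [200.94053352 247.33771936]]
[296.15082009 194.30240639]
131 203
271 169
```

View pics/w3.png

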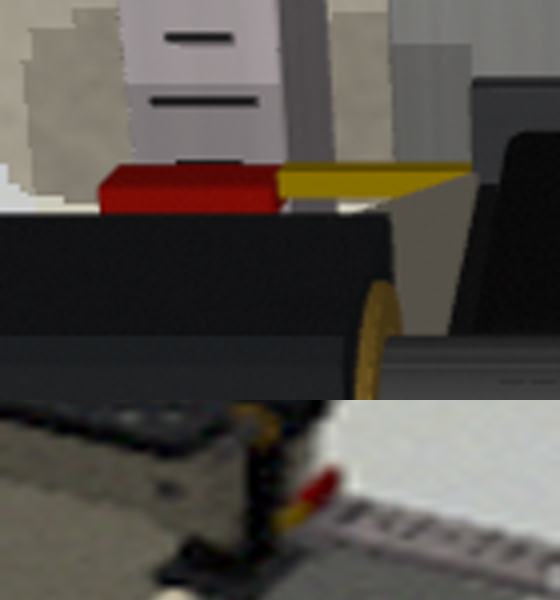

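In the crop (4x scale, about 5.7 px/mm), the mark's top face starts at row 184 and is 6 mm deep, so its centre is at row 201. The pointer's top spans rows 171–198, centre 184.5. It needs about 2.8 mm more.

```bash
python3 -m crank '[[-1,-1.4,0,0,0],[-1,-2.8,0,0,0],[-1,-2.8,0,0,0],[-1,-2.8,0,0,0],[-1,-2.8,0,0,0]]'
python3 - <<'E'
from h import *
shot('wrist'); c=ld('wrist'); print(proj(c,[[.52,.181,.046]]))
cv2.imwrite('pics/w4.png',cv2.resize(c['p'][225:265,150:230,::-1],None,fx=8,fy=8,interpolation=cv2.INTER_CUBIC))
E
```

```text
time: 8.02
tool_pos: [0.5207, 0.1352, 0.2471]
tool_rot: [-3.14, -0.007, 0.022]
contact_force: [8.3, 6.6, 0.7]
opening: 0.0242
grip_force: 40.0
[[201.32749667 249.04716725]]
```

View pics/w4.png

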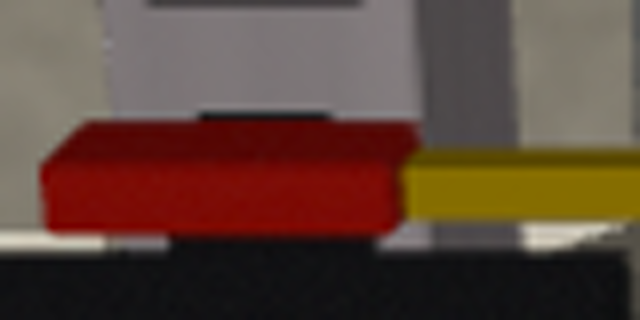

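The pointer (top centre row 193) is now nearly level with the mark (centre row 199). I'll correct for the height parallax using depth.

Run:
```python
from h import *
c=ld('wrist')
def md(u0,u1,v):
    return np.mean([atd(c,u,v) for u in range(u0,u1)],0).round(4)
print('ptr z',md(204,222,249),'mark z',md(160,196,249))
zp=md(204,222,249)[2]; zm=md(160,196,249)[2]
for n,z,rows in [('ptr',zp,(166,220)),('ptr47',.047,(166,220)),('mark',zm,(162,236)),('mark46',.046,(162,236))]:
    print(n,[ (atz(c,201,225+r/8-.5,z)[0]*1e3).round(2) for r in rows])
```

```text
ptr z [0.5206 0.1743 0.0471] mark z [0.5198 0.1947 0.0462]
ptr [np.float64(522.78), np.float64(518.62)]
ptr47 [np.float64(522.74), np.float64(518.58)]
mark [np.float64(522.73), np.float64(516.99)]
mark46 [np.float64(522.65), np.float64(516.91)]
```

```bash
python3 -m crank '[[-1,-0.9,0,0,0],[-1,-0.9,0,0,0],[-1,-0.9,0,0,0],[-1,-0.9,0,0,0],[-1,-0.9,0,0,0],[-1,-0.9,0,0,0]]'
python3 - <<'E'
from h import *
shot('wrist'); c=ld('wrist')
cv2.imwrite('pics/w5.png',cv2.resize(c['p'][225:265,150:230,::-1],None,fx=8,fy=8,interpolation=cv2.INTER_CUBIC))
E
```

```text
time: 8.57
tool_pos: [0.5198, 0.1352, 0.2471]
tool_rot: [-3.14, -0.007, 0.022]
contact_force: [7.9, 6.4, 1.8]
opening: 0.0237
grip_force: 40.0
```

View pics/w5.png

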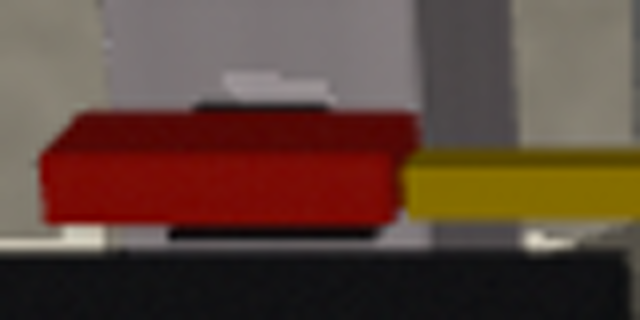

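The mark's centre is at row 188 and the pointer's at 193. That 5 px gap is the expected height parallax, so they are aligned.

```bash
python3 -c "
from cell import ticket; print(ticket.hand_in())"
```

```text
the job is handed in; nothing more can be done
None
```

Slide B was the jammed one and I let it go back home; slide A is free, pulled out about 53 mm until its pointer lined up with its red mark, and was still held there in the gripper when I handed the job in.

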